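Flip the marker of the empty jar stand

TASK

One of the three jar stands on the bench has lost its jar to inspection: with a fingertip, push the hinged marker at the front of that empty stand up and right over its pivot until it lies fully flat on the far side, showing the open ring, then move clear. Push it gently and do not lift the stand or shove it about; leave the other two markers, the jars and the tools lying about as they are.

Things in the scene. Friction and masses are not known exactly. Their poses are not given: they have to be found in the camera images.
- stand_a: white jar stand, loose, about 1 kg, 180 (x) by 100 (y) mm, 18 mm thick; holds jar_a, leave alone. Origin: centre of underside; x from front (marker, robot side) to back (jar recess 68 mm wide, 6 deep, at x = +46 mm). Hinge block 36 (x) by 75 (y) mm at x = -60 mm, top 58 mm above the table, a lug at either end of the hinge to 68 mm
- flag_a (a joint): marker of stand_a, rad: 0 = flat to the stand's front (-x), full dot up; pi/2 = upright; pi = flat to the back (+x), open ring up; stops at both. Aluminium plate 60 mm wide, 5 mm thick, 2 to 65 mm from the hinge axis, 50 g. Stiff hinge: stays at any angle, about 1 N at the free edge moves it. Starts at 0 to 0.3
- flag_a_pivot (a point): middle of the hinge axis of stand_a's marker (mid-thickness of the plate), 60.5 mm above the table, at x = -60 mm of the stand; the axis runs along the stand's y
- flag_a_edge (a point): middle of the free edge of stand_a's marker, 65 mm from the hinge axis, mid-thickness. Lying to the front the edge overhangs the base's front by 35 mm with nothing beneath it down to the table
- stand_b: white jar stand, loose, about 1 kg, 180 (x) by 100 (y) mm, 18 mm thick; holds jar_b, leave alone. Origin: centre of underside; x from front (marker, robot side) to back (jar recess 68 mm wide, 6 deep, at x = +46 mm). Hinge block 36 (x) by 75 (y) mm at x = -60 mm, top 58 mm above the table, a lug at either end of the hinge to 68 mm
- flag_b (a joint): marker of stand_b, rad: 0 = flat to the stand's front (-x), full dot up; pi/2 = upright; pi = flat to the back (+x), open ring up; stops at both. Aluminium plate 60 mm wide, 5 mm thick, 2 to 65 mm from the hinge axis, 50 g. Stiff hinge: stays at any angle, about 1 N at the free edge moves it. Starts at 0 to 0.3
- flag_b_pivot (a point): middle of the hinge axis of stand_b's marker (mid-thickness of the plate), 60.5 mm above the table, at x = -60 mm of the stand; the axis runs along the stand's y
- flag_b_edge (a point): middle of the free edge of stand_b's marker, 65 mm from the hinge axis, mid-thickness. Lying to the front the edge overhangs the base's front by 35 mm with nothing beneath it down to the table
- stand_c: white jar stand, loose, about 1 kg, 180 (x) by 100 (y) mm, 18 mm thick; HOLDS NO JAR: its marker is the one to flip. Origin: centre of underside; x from front (marker, robot side) to back (jar recess 68 mm wide, 6 deep, at x = +46 mm). Hinge block 36 (x) by 75 (y) mm at x = -60 mm, top 58 mm above the table, a lug at either end of the hinge to 68 mm
- flag_c (a joint): marker of stand_c, rad: 0 = flat to the stand's front (-x), full dot up; pi/2 = upright; pi = flat to the back (+x), open ring up; stops at both. Aluminium plate 60 mm wide, 5 mm thick, 2 to 65 mm from the hinge axis, 50 g. Stiff hinge: stays at any angle, about 1 N at the free edge moves it. Starts at 0 to 0.3
- flag_c_pivot (a point): middle of the hinge axis of stand_c's marker (mid-thickness of the plate), 60.5 mm above the table, at x = -60 mm of the stand; the axis runs along the stand's y
- flag_c_edge (a point): middle of the free edge of stand_c's marker, 65 mm from the hinge axis, mid-thickness. Lying to the front the edge overhangs the base's front by 35 mm with nothing beneath it down to the table
- jar_a: clear screw-top jar, 67 mm wide at its white lid (body 64 mm), 80 mm tall, standing in the recess of stand_a (underside 12 mm above the table); origin: centre of its underside
- jar_b: clear screw-top jar, 67 mm wide at its white lid (body 64 mm), 80 mm tall, standing in the recess of stand_b (underside 12 mm above the table); origin: centre of its underside
- jar_out: the same kind of jar, 67 mm by 80 mm tall, standing on a white sheet at the robot's right, beside the stands; origin: centre of its underside; leave alone
- forceps: steel forceps 130 mm long along x, 9 mm high, lying between two stands; origin: centre, on the table; leave alone
- needle_holder: ring-handled needle holder 145 mm long along x, 8 mm high, lying between two stands; origin: under its middle; leave alone
- clamp: ring-handled clamp 145 mm long, 8 mm high, on a white sheet at the back; origin: under its middle; leave alone
- spool: white suture spool, 40 mm wide, 23 mm tall, standing at the left; origin: centre of its underside; leave alone
- bowl: steel bowl, 170 mm wide, 60 mm tall, at the left; origin: centre of its underside; leave alone
- rinse_bottle: white bottle 60 mm wide, 160 mm tall, at the left left; origin: centre of its underside; leave alone
Things that resemble listed ones, but are neither listed nor needed, are in the scene too. What is shaped like the stand_c but yellow is not meant.

How it is judged:
By the outcome, as a careful person would: the job done as asked, in the order asked, and still so for the second after the job is handed in, with the robot touching nothing.
It also fails if it takes over 38 s, if anything falls off the work surface, if the arm or the gripper's body presses on something with over 40 N, if the wrist force passes 120 N, or if a joint passes its speed limit or range.

ROBOT

A 6-joint arm with a two-finger parallel gripper is mounted at the origin on the work surface. World frame = base frame: x ahead of the robot, y to its left, z up, the work surface at z = 0. Lengths are in m, angles in rad, forces in N, time in s.
With the tool pointing down it reaches from about 0.325 to 0.875 m from the base axis. Payload 4.4 kg.
Tool frame: the origin (TCP) lies midway between the tips of the shut fingers; the grasp point (between the pads) lies bot.hold_point_z behind it (bot.hold_point_z is the distance from the TCP to the grasp point, in m); x points along the fingers, y is the direction in which the jaws open and shut, and the axes are right-handed (so a half turn about x gives the same grasp; the last joint's range is limited). The gripper opens to 85 mm and grips with 20 to 120 N. Pads are 22 mm wide; open, the fingers measure 114 mm over their backs; the gripper's body (76 mm by 85 mm) begins 54 mm behind the grasp point. The pads swing forward as they close: fully open they stand 13 mm farther back than shut.
Start: joints at [1.099, 0.207, 1.542, -0, 1.393, -0.15], TCP at [0.182, 0.545, 0.231] pointing down, gripper open.
Joint ranges: [-2.73, 2.73], [-0.86, 2.22], [0.23, 2.46], [-1.11, 4.25], [0.08, 2.63], [-2.82, 2.82]. Speed limits (rad/s): [2.79, 2.79, 3.14, 3.14, 3.14, 3.14].

INTERFACE

Orientations are given as a rotation vector (axis times angle).
In Python, from station import bot gives the robot as it stands. The module is installed in compiled form; this text tells all that it offers.
- The arm moves only by the tool move_arm, never from a script. Its argument "moves" is a list that holds one entry, the list of rows, each a list of 4 numbers: the shift along the tool's x, y, z normalised to -1 to 1, where 1 is 200 mm, then the turn about the tool's x normalised to -1 to 1, where 1 is 0.5 rad. In form: [[[tx, ty, tz, yaw], ...]]. A call has 1 to 12 rows; each row is the pose to reach, as a shift and turn from the pose measured when the call began, along the tool's axes at that moment; what a row does not reach only later rows make up. A row lasts 1/12 s, in which the tool goes at most 41.7 mm and 7.16 degrees, less where a joint would pass 70% of its speed; a pose out of reach is approached as far as the arm can. A call with a number of a shift or a turn outside -1 to 1 is refused whole. A call with a gripper value outside its range is refused whole. "claw" is the opening, from -1 (shut) to 1 (fully open), so that 0 is half open, set as the call begins (left out, the last holds). The fingers move at their own pace and stop on an object; the grip force is fixed at half the most. Time passes only in rows, so rows that repeat a pose let the fingers close. It gives the time, the measured TCP pose, the force and the opening at its end, in the units of the state.
- bot.observe(): the state, without advancing time (a new reading comes with each control period).
- bot.capture(name): name is "side" or "top" or "wrist"; returns a dict with "pixels" (384x512x3 uint8, red, green, blue), "fx", "fy", "cx", "cy" (pixels), "R" (3x3) and "t" (3): a world point X has camera coordinates R X + t; the wrist camera has in their place "hand_eye" (4x4, takes a point from camera to tool coordinates, whose origin is the TCP and whose axes are the tool frame's). Camera axes: x right, y down, z forward; pixel columns grow to the right and rows downward; lengths in m; the calibration is good to about 2 mm. The wrist camera is an equidistant fisheye: a pixel r from the principal point sees the ray r / f radians off the axis. A picture is of the moment at which its call begins: read the wrist's pose just before it. There is no depth.
- bot.hand_in(): hands the job in, once; it reports no verdict.
Trained networks look in a picture, given as the dict that the camera call returned (one of the last four; its "shot" number tells which), for a name from the list of things; names that differ only in an ending like _2 or _b are one class to them, and where a whole thing is asked for, a point or a joint stands for the part that bears it (a point fixed in the world has none). Each returns a list of dicts, best first, with "score" (0 to 1); they miss things now and then, are a little off and sometimes report something else, mostly with a low value. They report only what shows in the picture. A call takes as long as a camera call. They do not tell look-alikes from the thing itself.
- bot.trace(picture, thing): "region" (384x512 bool, what is visible of it) and "rect" ([left, top, width, height] in pixels, round what is visible of it).
- bot.landmark_of(picture, thing): "uv" ([column, row] in pixels: a listed point, or the origin of a listed thing).
The state is a dict: "t": time; "joint_pos": joint angles; "joint_velocities": joint speeds; "joint_efforts": joint torques, N m; "ee_pos": TCP position; "orientation": TCP orientation; "contact_force": force on the tool from outside, world axes, zero at the start; "wrist_torque": the same for the moment, N m; "finger_gap": opening from 0.0 (shut) to 1.0 (fully open).
Only numpy, scipy, OpenCV 4.12 (cv2) and the standard library are available. Lean on these libraries where they do the work, as an engineer would, in place of code of your own. Each camera call takes 0.05 s, during which the arm holds its last target.

## Working session

There is one attempt and no reset: what is moved stays moved. The work goes in short steps, Python scripts to look and compute and a tool call to move; the robot and the scene stay as the last step left them, time stands still between calls to the robot, and variables do not carry over. Pictures are saved under pics/ and viewed, and the job is handed in when it is done.

Besides the shell and the picture viewer there is one more tool, called after "Emit:" as a command line: name --argument value ..., lists and objects as JSON in quotes. move_arm: Moves the arm, as the interface text tells. Its arguments: {"type":"object","properties":{"moves":{"type":"array","items":{"type":"array","items":{"type":"array","items":{"type":"number","minimum":-1,"maximum":1}}}},"claw":{"type":"number"}},"required":["moves"]}

```bash
mkdir -p pics
cat > h.py <<'E'
import numpy as np,cv2
from station import bot
def save(p,n): cv2.imwrite('pics/'+n,p['pixels'][:,:,::-1])
def ray(p,uv):
    d=np.array([(uv[0]-p['cx'])/p['fx'],(uv[1]-p['cy'])/p['fy'],1.])
    R=np.array(p['R']);t=np.array(p['t'])
    return -R.T@t,R.T@d
def atz(p,uv,z):
    o,d=ray(p,uv); return o+d*(z-o[2])/d[2]
def proj(p,X):
    c=np.array(p['R'])@np.array(X)+np.array(p['t']); return [p['fx']*c[0]/c[2]+p['cx'],p['fy']*c[1]/c[2]+p['cy']]
E
python3 - <<'E'
from h import *
s=bot.observe();print(s, bot.hold_point_z)
for n in ['side','top']:
    p=bot.capture(n);save(p,n+'0.png')
    print(n,'cam',-np.array(p['R']).T@np.array(p['t']),p['fx'])
    for th,z in [('stand_c',0),('flag_c_pivot',.0605),('flag_c_edge',.0605),('jar_a',.012)]:
        for r in bot.landmark_of(p,th): print(th,np.round(r['uv'],1),round(r['score'],2),np.round(atz(p,r['uv'],z),3))
E
```

```text
{'t': 0.0, 'joint_pos': array([ 1.09850176e+00,  2.07427096e-01,  1.54299501e+00,  7.56768274e-06,
        1.39349594e+00, -1.50503000e-01]), 'joint_velocities': array([-0.00017241, -0.00108195, -0.00113375,  0.00077262,  0.00025355,
       -0.00123993]), 'joint_efforts': array([-1.90100145e-03, -3.83036149e+01, -2.91592669e+01, -4.42859764e-04,
        1.05332662e-02,  3.82478646e-06]), 'ee_pos': array([0.18150733, 0.54478496, 0.23010227]), 'orientation': array([ 0.25082019,  1.5567236 , -0.2543063 ]), 'contact_force': array([-0.24951722, -0.40852533,  0.23983363]), 'wrist_torque': array([ 0.03092923, -0.04097506,  0.00287607]), 'finger_gap': 0.999176042461127} 0.0187
side cam [ 0.48033986 -0.82392697  0.72648889] 351.0616735823798
stand_c [303. 284.] 0.96 [ 0.643 -0.279  0.   ]
stand_c [285.1 207.6] 0.87 [0.648 0.02  0.   ]
stand_c [267.2 173.6] 0.75 [0.616 0.216 0.   ]
stand_c [179.8 194.5] 0.75 [0.308 0.131 0.   ]
stand_c [179.9 282.5] 0.65 [ 0.333 -0.238  0.   ]
stand_c [223.1 361. ] 0.64 [ 0.437 -0.452  0.   ]
flag_c_pivot [193.2 177.4] 0.86 [0.36  0.139 0.06 ]
flag_c_pivot [26
[... 417 characters left out ...]
034 -0.00500024  1.4437702 ] 463.88091709174074
stand_c [340.6 152. ] 0.94 [ 0.645 -0.282  0.   ]
stand_c [206. 261.] 0.86 [0.311 0.144 0.   ]
stand_c [175.2 167. ] 0.83 [0.604 0.24  0.   ]
stand_c [331.2 250.5] 0.73 [ 0.337 -0.242  0.   ]
stand_c [247.9 157.3] 0.61 [0.632 0.011 0.   ]
flag_c_pivot [211.3 248.9] 0.91 [0.348 0.122 0.06 ]
flag_c_pivot [256.4 169.7] 0.85 [ 0.583 -0.015  0.06 ]
flag_c_pivot [350.8 236.5] 0.66 [ 0.379 -0.292  0.06 ]
flag_c_edge [219.3 228.5] 0.94 [0.408 0.098 0.06 ]
flag_c_edge [364.9 222.9] 0.94 [ 0.418 -0.335  0.06 ]
flag_c_edge [260.1 192. ] 0.64 [ 0.515 -0.025  0.06 ]
jar_a [177.4 148.6] 0.98 [0.661 0.232 0.012]
jar_a [340.5 141. ] 0.57 [ 0.678 -0.281  0.012]
```

View pics/side0.png

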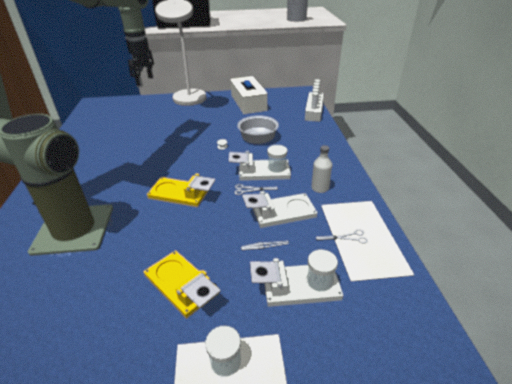

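View pics/top0.png

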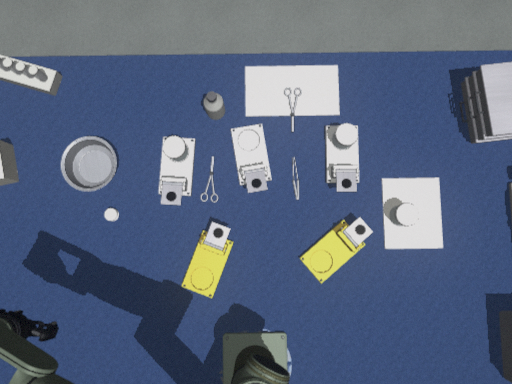

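Run:
```python
import cv2
a=cv2.imread('pics/top0.png');b=cv2.imread('pics/side0.png')
cv2.imwrite('pics/topc.png',cv2.resize(a[120:240,190:390],(800,480),interpolation=2))
cv2.imwrite('pics/sidec.png',cv2.resize(b[150:330,150:390],(800,600),interpolation=2))
```

```text
(no output)
```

View pics/topc.png

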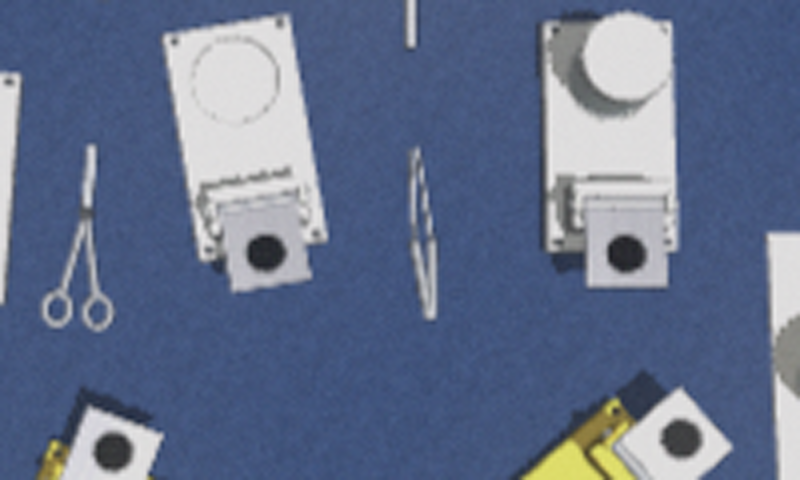

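View pics/sidec.png

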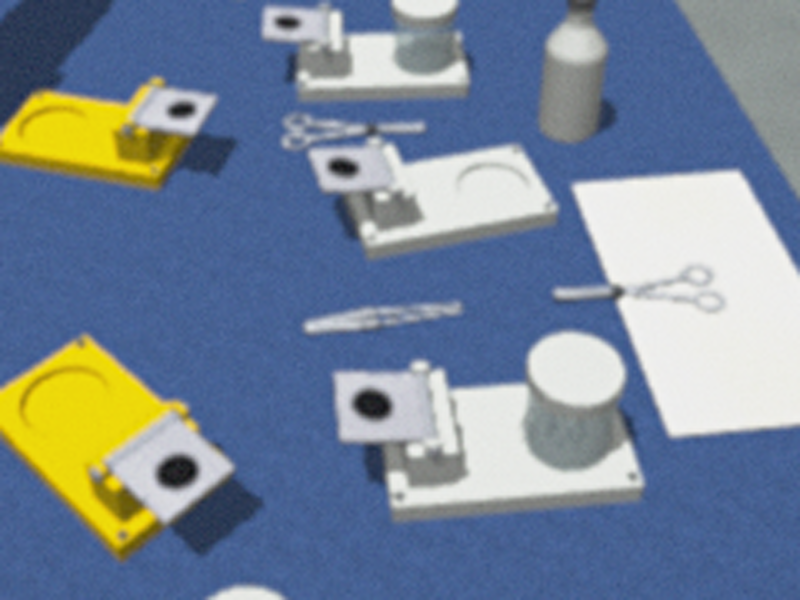

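Things that could be mistaken for the target, by top-view pixel:
- white stands holding jars at (177,167) and (342,155)
- yellow look-alikes at (208,262) and (333,250)
- the white stand with an empty recess at (250,155)

I choose (250,155). The crops show it is white, has no jar, and has its marker to the front. Next I'll measure its pose.

Run:
```python
from h import *
from scipy.optimize import least_squares
from scipy.spatial.transform import Rotation as Ro
s=bot.observe();print(np.round(Ro.from_rotvec(s['orientation']).as_matrix(),3))
top=bot.capture('top');side=bot.capture('side')
T=lambda u,v:(190+u/4-.4,120+v/4-.4)
k=240/800
S=lambda u,v:(150+u*k-.35,150+v*k-.35)
obs=[]
c=[(90,50,18),(90,-50,18),(-90,-50,18),(-90,50,18)]
for P,uv in zip(c,[(163,35),(288,13),(327,240),(200,262)]): obs.append((top,T(*uv),P))
# side view corners: back-left far, back-right near, front-right near
for P,uv in zip([(90,50,18),(90,-50,18),(-90,-50,18)],[(518,146),(557,207),(368,247)]): obs.append((side,S(*uv),P))
E=[('e',30),('e',-30)]
eo=[(top,T(230,291),30),(top,T(312,278),-30),(side,S(335,191),-30),(side,S(309,148),30)]
def res(q):
    x,y,a,th=q;r=[]
    w=lambda P:np.array([x+np.cos(a)*P[0]/1e3-np.sin(a)*P[1]/1e3,y+np.sin(a)*P[0]/1e3+np.cos(a)*P[1]/1e3,P[2]/1e3])
    for p,uv,P in obs: r+=list(np.subtract(proj(p,w(P)),uv))
    for p,uv,yy in eo: r+=list(np.subtract(proj(p,w((-60-65*np.cos(th),yy,60.5+65*np.sin(th)))),uv))
    return r
f=least_squares(res,[.64,.01,.1,.1],loss='soft_l1',x_scale=[.01,.01,.1,.1]);print(f.x,np.round(f.fun,1))
x,y,a,th=f.x;d=np.array([np.cos(a),np.sin(a)])
print('pivot',np.array([x,y])-.06*d,'edge',np.array([x,y])-(.06+.065*np.cos(th))*d,.0605+.065*np.sin(th))
```

```text
[[-0.     0.316  0.949]
 [-0.     0.949 -0.316]
 [-1.    -0.    -0.   ]]
[0.64032741 0.00188487 0.15489342 0.19574205] [-0.1  0.1  0.1  0.3  0.2 -0.4  0.1 -0.5  0.1 -0.7  0.2  0.3  0.1 -0.8
  0.5  0.  -0.  -0.1 -3.2 -0.4 -0.1  0.2]
pivot [ 0.58104573 -0.00737162] edge [ 0.51805032 -0.01720798] 0.07314214051592566
```

Emit:
move_arm --moves '[[[0,-0.12,0.12,0],[0,-0.28,0.28,0],[0,-0.44,0.44,0],[0,-0.6,0.6,0],[0,-0.76,0.76,0],[0,-0.9,0.9,0],[0,-1,1,0],[0,-1,1,0]]]' --claw -1

```text
t: 1.27
ee_pos: [0.3113, 0.2872, 0.2315]
orientation: [0.257, 1.552, -0.261]
contact_force: [0.3, 0.7, -0.4]
finger_gap: 0.002
```

Emit:
move_arm --moves '[[[0,-0.12,0.12,-0.2],[0,-0.28,0.28,-0.4],[0,-0.44,0.44,-0.6],[0,-0.6,0.6,-0.8],[0,-0.76,0.76,-0.95],[0,-0.9,0.9,-0.95],[0,-1,1,-0.95],[0,-1,1,-0.95]]]'

```text
t: 1.93
ee_pos: [0.4376, 0.0295, 0.2331]
orientation: [-0.115, 1.564, 0.107]
contact_force: [0.4, 0.8, -0.2]
finger_gap: -0.0
```

```bash
cat >> h.py <<'E'
from scipy.spatial.transform import Rotation as Ro
PIV=np.array([0.58105,-0.00737,.0605]);A=0.1549
def state():
    s=bot.observe();M=Ro.from_rotvec(s['orientation']).as_matrix()
    d=np.array([np.cos(A),np.sin(A),0]);l=np.array([-np.sin(A),np.cos(A),0])
    v=s['ee_pos']-PIV
    print('t',round(s['t'],2),'rel pivot fwd/left/up mm',np.round(1e3*np.array([v@d,v@l,v[2]]),1),'F fwd/left/up',np.round([s['contact_force']@d,s['contact_force']@l,s['contact_force'][2]],2),'yaw',np.arctan2(M[1,2],M[0,2]))
    return s,M,d,l
def to(f,l_,u):
    s,M,d,l=state(); X=PIV+(f*d+l_*l+np.array([0,0,u]))/1e3
    print('units',np.round(M.T@(X-s['ee_pos'])/.2,3))
E
python3 -c "
from h import *
to(-115,0,-15)"
```

```text
t 1.93 rel pivot fwd/left/up mm [-136.    58.5  172.6] F fwd/left/up [ 0.55  0.76 -0.15] yaw 0.14141462638709135
units [ 0.94  -0.286  0.105]
```

Emit:
move_arm --moves '[[[0,-0.15,0,-0.03],[0.15,-0.286,0.05,-0.03],[0.35,-0.286,0.105,-0.03],[0.55,-0.286,0.105,-0.03],[0.72,-0.286,0.105,-0.03],[0.85,-0.286,0.105,-0.03],[0.92,-0.286,0.105,-0.03],[0.94,-0.286,0.105,-0.03],[0.94,-0.286,0.105,-0.03]]]'

```text
t: 2.68
ee_pos: [0.4665, -0.0246, 0.0444]
orientation: [-0.126, 1.566, 0.12]
contact_force: [-0.4, 0.4, 0.1]
finger_gap: -0.003
```

```bash
python3 -c "
from h import *
state()
for n in ['side','top','wrist']:
    p=bot.capture(n); 
    q=p['pixels'][:,:,::-1]
    if n=='side': q=cv2.resize(q[130:260,180:340],(738,600),interpolation=2)
    if n=='top': q=cv2.resize(q[110:230,200:360],(800,600),interpolation=2)
    cv2.imwrite('pics/'+n+'1.png',q)
"
```

```text
t 2.68 rel pivot fwd/left/up mm [-115.8    0.7  -16.1] F fwd/left/up [-0.31  0.5   0.12] yaw 0.15660319360381328
```

View pics/side1.png

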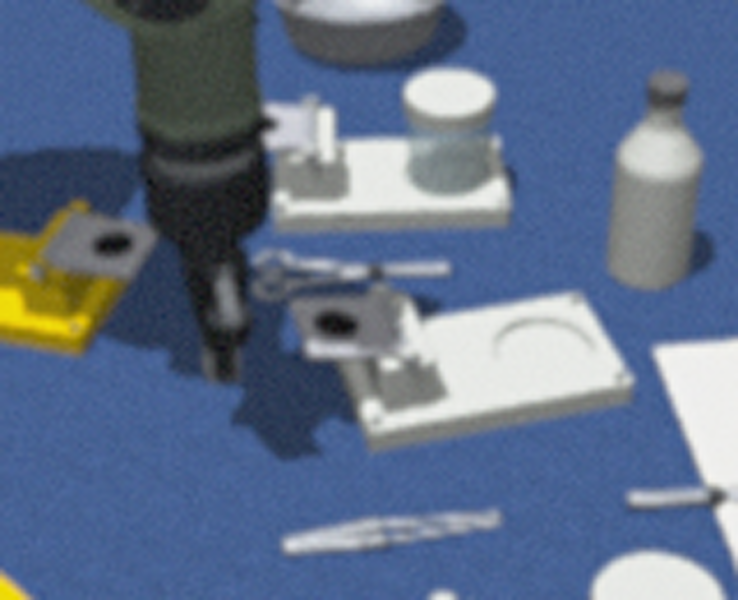

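View pics/wrist1.png

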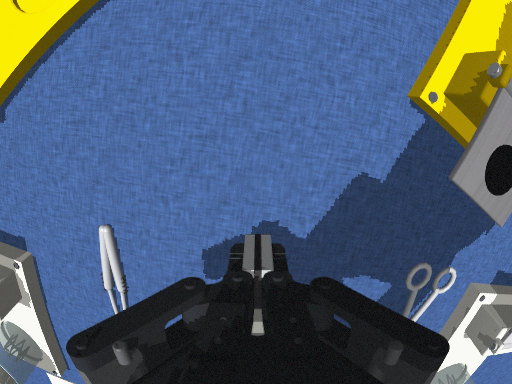

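The fingers are shut and in front of the target plate (side crop: tip at (225,375), plate edge at (300,325)), with nothing touched. I'll close the gap.

Emit:
move_arm --moves '[[[0,0,0.06,0],[0,0,0.11,0],[0,0,0.15,0],[0,0,0.17,0],[0,0,0.18,0],[0,0,0.185,0],[0,0,0.185,0]]]'

```text
t: 3.42
ee_pos: [0.5054, -0.0194, 0.0473]
orientation: [-0.128, 1.56, 0.118]
contact_force: [0.3, -0.9, 0.5]
finger_gap: 0.0
```

```bash
python3 -c "
from h import *
state()"
```

```text
t 3.42 rel pivot fwd/left/up mm [-76.6  -0.2 -13.2] F fwd/left/up [ 0.13 -0.92  0.47] yaw 0.1568268964767387
```

Emit:
move_arm --moves '[[[-0.01,0,0.01,0],[-0.02,0,0.018,0],[-0.035,0,0.025,0],[-0.05,0,0.03,0],[-0.065,0,0.035,0],[-0.08,0,0.04,0],[-0.09,0,0.045,0],[-0.09,0,0.045,0]]]'

```text
t: 4.08
ee_pos: [0.5112, -0.018, 0.0649]
orientation: [-0.128, 1.567, 0.119]
contact_force: [-7.9, -1.2, 2.7]
finger_gap: -0.004
```

```bash
cat > look.py <<'E'
import sys
from h import *
state()
i=sys.argv[1]
for n in ['side','top']:
    p=bot.capture(n); q=p['pixels'][:,:,::-1]
    q=cv2.resize(q[150:240,210:330] if n=='side' else q[110:200,210:330],(600,450),interpolation=2)
    if n=='side': a=q
    else: cv2.imwrite('pics/l%s.png'%i,cv2.resize(np.hstack([a,q]),(800,300)))
cv2.imwrite('pics/s%s.png'%i,a)
E
python3 look.py 2
```

```text
t 4.08 rel pivot fwd/left/up mm [-70.7   0.2   4.4] F fwd/left/up [-8.02  0.02  2.73] yaw 0.15710684922192453
```

View pics/s2.png

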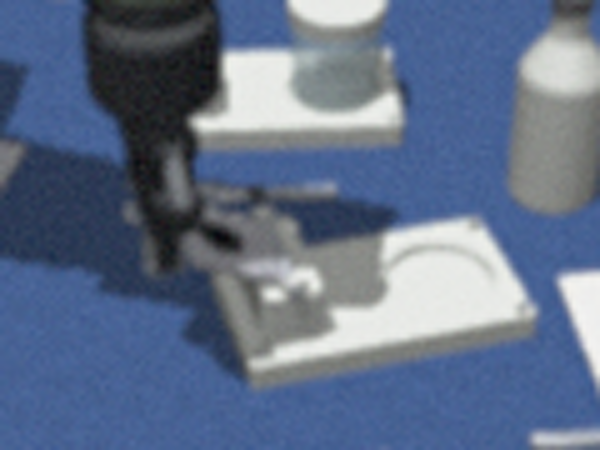

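```bash
cat > fit.py <<'E'
from h import *
import itertools
p=bot.capture('side');q=bot.capture('top')
for c in (p,q):
    for th in ['stand_c','flag_c_pivot','flag_c_edge']:
        for r in bot.landmark_of(c,th):
            X=atz(c,r['uv'],0 if th=='stand_c' else .0605)
            if abs(X[0]-.58)<.15 and abs(X[1])<.08: print('side' if c is p else 'top',th,np.round(r['uv'],1),round(r['score'],2),X.round(3))
d=np.array([np.cos(A),np.sin(A),0])
for th in (0,.2,.4,.6): 
    X=PIV+.065*(-np.cos(th)*d+np.array([0,0,np.sin(th)]));print(th,np.round(proj(p,X),1),np.round(proj(q,X),1))
print('piv',proj(p,PIV),proj(q,PIV))
E
python3 fit.py
```

```text
side stand_c [283.2 207.7] 0.63 [0.642 0.02  0.   ]
side flag_c_pivot [268.5 203.3] 0.89 [ 0.589 -0.025  0.06 ]
side flag_c_edge [244.6 196. ] 0.78 [0.521 0.019 0.06 ]
top stand_c [247.8 160.3] 0.74 [0.623 0.012 0.   ]
top flag_c_pivot [253.9 169.6] 0.55 [ 0.583 -0.007  0.06 ]
0 [244.3 203.6] [257.6 191.5]
0.2 [244.6 200.2] [257.6 190.7]
0.4 [245.7 196.7] [257.4 188.9]
0.6 [247.6 193.2] [257.1 186.4]
piv [np.float64(265.29320017213826), np.float64(199.84632444578662)] [np.float64(253.99505629811316), np.float64(170.3798438147832)]
```

View pics/l2.png

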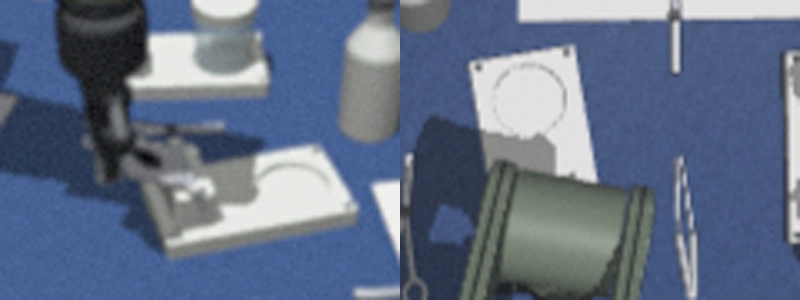

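Comparing the pictures, the edge has risen to about 0.4 rad and the stand looks unmoved. I'll keep lifting it along its arc.

Emit:
move_arm --moves '[[[-0.025,0,0.002,0],[-0.05,0,0.008,0],[-0.07,0,0.016,0],[-0.09,0,0.024,0],[-0.11,0,0.034,0],[-0.125,0,0.044,0],[-0.14,0,0.055,0],[-0.155,0,0.065,0],[-0.165,0,0.075,0],[-0.17,0,0.08,0]]]'

```text
t: 5.42
ee_pos: [0.5275, -0.0154, 0.0991]
orientation: [-0.128, 1.566, 0.119]
contact_force: [-0.0, 0.2, -0.2]
finger_gap: -0.004
```

```bash
python3 look.py 3
```

```text
t 5.42 rel pivot fwd/left/up mm [-54.2   0.4  38.6] F fwd/left/up [-0.01  0.17 -0.19] yaw 0.1571424446447576
```

View pics/s3.png

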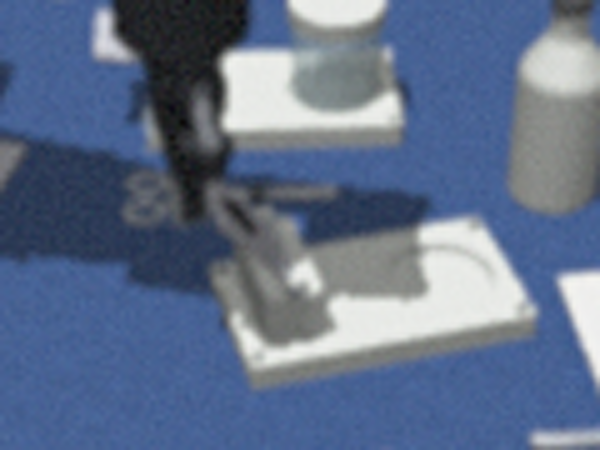

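Emit:
move_arm --moves '[[[0,0,0.02,0],[-0.005,0,0.04,0],[-0.012,0,0.06,0],[-0.02,0,0.08,0],[-0.027,0,0.1,0],[-0.035,0,0.12,0],[-0.04,0,0.14,0],[-0.045,0,0.16,0],[-0.045,0,0.18,0],[-0.045,0,0.2,0]]]'

```text
t: 6.35
ee_pos: [0.5674, -0.009, 0.1081]
orientation: [-0.128, 1.566, 0.119]
contact_force: [-0.8, -0.5, 0.7]
finger_gap: -0.002
```

```bash
python3 look.py 4
```

```text
t 6.35 rel pivot fwd/left/up mm [-13.7   0.5  47.6] F fwd/left/up [-0.84 -0.34  0.7 ] yaw 0.15717227283359292
```

View pics/s4.png

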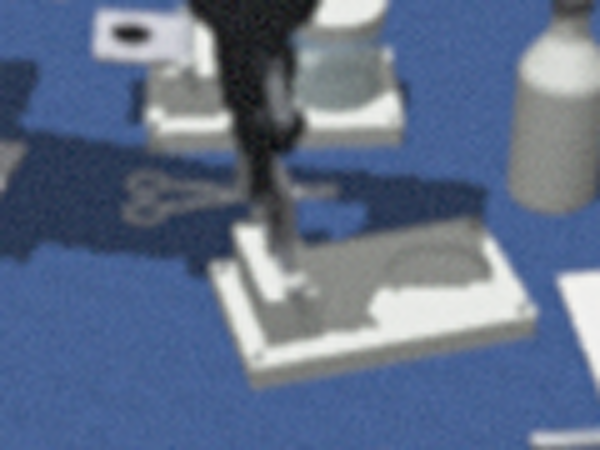

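Emit:
move_arm --moves '[[[0,0,0.02,0],[0,0,0.04,0],[0,0,0.06,0],[0.005,0,0.08,0],[0.01,0,0.1,0],[0.015,0,0.12,0],[0.02,0,0.14,0],[0.025,0,0.16,0],[0.03,0,0.18,0],[0.04,0,0.2,0],[0.055,0,0.21,0],[0.07,0,0.22,0]]]'

```text
t: 7.45
ee_pos: [0.6118, -0.0021, 0.0941]
orientation: [-0.128, 1.564, 0.119]
contact_force: [-0.0, -0.3, 0.2]
finger_gap: -0.001
```

```bash
python3 look.py 5
```

```text
t 7.45 rel pivot fwd/left/up mm [31.2  0.4 33.6] F fwd/left/up [-0.07 -0.28  0.17] yaw 0.15732272229639913
```

View pics/s5.png

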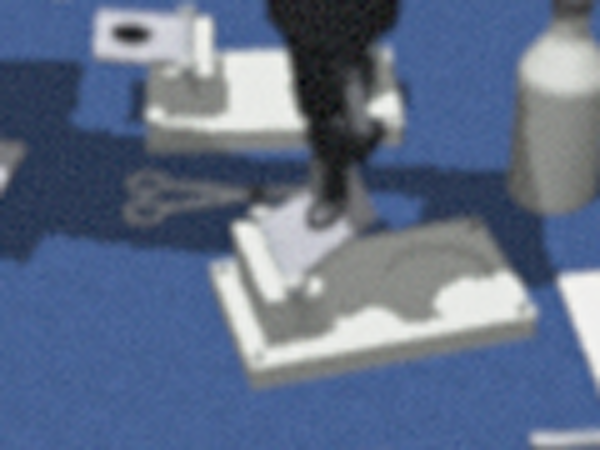

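The plate is now past upright and leaning back, with the ring face up. I'll press it down gently.

Emit:
move_arm --moves '[[[0.02,0,0.01,0],[0.04,0,0.02,0],[0.06,0,0.03,0],[0.08,0,0.04,0],[0.1,0,0.05,0],[0.115,0,0.055,0],[0.13,0,0.06,0],[0.14,0,0.06,0],[0.148,0,0.06,0],[0.15,0,0.06,0],[0.15,0,0.06,0]]]'

```text
t: 8.47
ee_pos: [0.6229, -0.0004, 0.0633]
orientation: [-0.128, 1.566, 0.119]
contact_force: [0.3, 0.4, 0.2]
finger_gap: 0.0
```

```bash
python3 -c "
from h import *
state()"
```

```text
t 8.47 rel pivot fwd/left/up mm [42.4  0.5  2.8] F fwd/left/up [0.31 0.37 0.19] yaw 0.15732845894427938
```

Now I'll press in small steps until I feel the stop.

Emit:
move_arm --moves '[[[0.004,0,0,0],[0.008,0,0,0],[0.01,0,0,0],[0.01,0,0,0]]]'

```text
t: 8.8
ee_pos: [0.6231, -0.0004, 0.063]
orientation: [-0.128, 1.566, 0.119]
contact_force: [-3.2, 1.0, 6.9]
finger_gap: -0.001
```

```bash
python3 -c "
from h import *
state()"
```

```text
t 8.8 rel pivot fwd/left/up mm [42.6  0.4  2.5] F fwd/left/up [-3.02  1.47  6.95] yaw 0.1574766889423216
```

The stop is firm at exactly the flat height (up 2.5 mm, about 7 N). I'll move clear.

Emit:
move_arm --moves '[[[-0.05,0,0,0],[-0.15,0,0,0],[-0.3,0,0,0],[-0.5,0,0,0],[-0.65,0,-0.1,0],[-0.75,0,-0.3,0],[-0.75,0,-0.5,0],[-0.75,0,-0.7,0],[-0.75,0,-0.9,0],[-0.75,0,-1,0],[-0.75,0,-1,0]]]'

```text
t: 9.72
ee_pos: [0.4214, -0.0308, 0.2127]
orientation: [-0.127, 1.568, 0.118]
contact_force: [0.9, 0.4, -0.1]
finger_gap: 0.003
```

```bash
python3 look.py 6; python3 fit.py | head -8
python3 - <<'E'
from h import *
p=bot.capture('top');save(p,'top6.png');a=cv2.imread('pics/top0.png')
p=bot.capture('side');save(p,'side6.png')
E
```

```text
t 9.72 rel pivot fwd/left/up mm [-161.4    1.5  152.2] F fwd/left/up [ 0.93  0.25 -0.09] yaw 0.15624842255112267
side stand_c [283.5 208.5] 0.75 [0.642 0.016 0.   ]
side flag_c_pivot [265.7 197.6] 0.84 [0.584 0.003 0.06 ]
side flag_c_edge [284.2 193.7] 0.73 [0.642 0.015 0.06 ]
top stand_c [245.4 154.7] 0.57 [0.641 0.019 0.   ]
top flag_c_pivot [254.8 169.9] 0.83 [ 0.582 -0.01   0.06 ]
top flag_c_edge [254.2 150.4] 0.71 [ 0.642 -0.009  0.06 ]
0 [244.3 203.6] [257.6 191.5]
0.2 [244.6 200.2] [257.6 190.7]
```

View pics/s6.png

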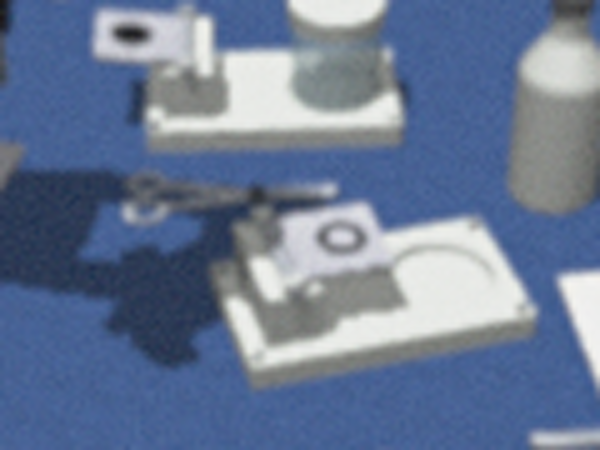

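View pics/top6.png

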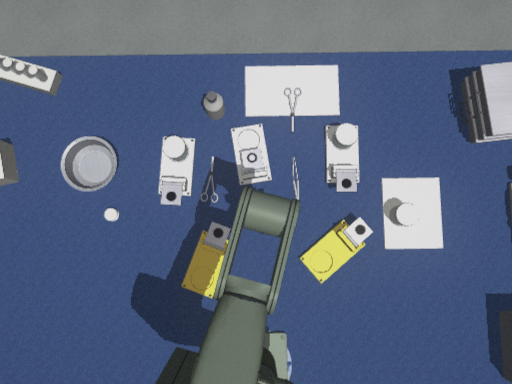

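View pics/side6.png

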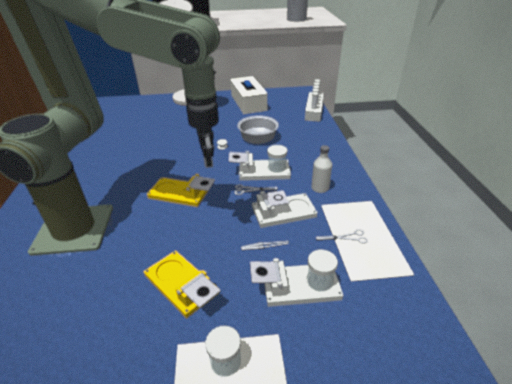

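Run:
```python
from h import *
p=bot.capture('side');d=np.array([np.cos(A),np.sin(A),0]);l=np.array([-np.sin(A),np.cos(A),0])
for th in (0,.1,.2):
    print(th,[np.round((np.array(proj(p,PIV+.065*(np.cos(th)*d+np.array([0,0,np.sin(th)]))+y*l+np.array([0,0,.0025])))-[210,150])*5) for y in(.03,-.03)])
print(bot.observe()['t'],bot.hand_in())
```

```text
0 [array([364., 199.]), array([395., 258.])]
0.1 [array([364., 191.]), array([395., 249.])]
0.2 [array([362., 183.]), array([394., 241.])]
the job is handed in; nothing more can be done
10.3667 None
```

The marker on the empty white stand (stand_c) now lies flat to the back with the open ring up. I handed the job in at about 10.4 s with the arm clear.

I pushed it with the shut fingertips: raised the free edge, took it over the pivot, and pressed it down to its stop.

**Flatness:** the stop was firm at 63.0 mm above the table, the expected height of the flat plate, at about 7 N. In the side picture the edge corners are near (375,203) and (397,262). A flat plate would put them at (364,199) and (395,258), so one corner is about 11 px off. That crop is enlarged five times and I read the corners by eye, but nothing in it suggests the plate is still raised.

**Stand position:** the stand shows no visible shift in the pictures, though I did not re-fit its pose. The push on the marker was about 8 N in the first lift, the highest reading I took.

**Other objects:** the other markers, the jars and the tools look unchanged by eye. I did not measure them.

**Disagreement:** the network's edge point in the last top view was about 12 mm to the side of the expected spot. The side view and the stop contact both agreed with flat, so I took that as network error.

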